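# File the card case in the sprung index box

### The arm

A 6-joint arm with a two-finger parallel gripper is mounted at the origin on the work surface. World frame = base frame: x ahead of the robot, y to its left, z up, the work surface at z = 0. Lengths are in m, angles in rad, forces in N, time in s.
With the tool pointing down it reaches from about 0.25 to 0.725 m from the base axis. Payload 4 kg.
Tool frame: the origin (TCP) lies between the finger pads; the fingertips stand 8 mm ahead of it and the grasp point (between the pads) lies 11 mm behind it; z points along the fingers, y is the direction in which the jaws open and shut (so a half turn about z gives the same grasp; the last joint's range is limited). The gripper opens to 85 mm and grips with 20 to 120 N. Pads are 22 mm wide; open, the fingers measure 114 mm over their backs; the gripper's body (76 mm by 85 mm) begins 54 mm behind the grasp point. The pads swing forward as they close: fully open they stand 13 mm farther back than shut.
Start: joints at [1.242, 0.241, 0.005, 1.335, 0, 1.571], TCP at [0.161, 0.473, 0.239] pointing down, gripper open.
Joint ranges: [-2.72, 2.72], [-1.05, 1.87], [-1.09, 1.28], [-1.99, 2.15], [-1.42, 1.44], [-3.14, 3.14]. Speed limits (rad/s): [2.79, 2.79, 3.14, 3.14, 3.14, 3.14].

### API

Orientations are given as a unit quaternion [x, y, z, w].
In Python, from workcell import * gives the robot as it stands.
- The arm moves only by the tool send_rows, never from a script. Its argument "increments" is a list that holds one entry, the list of rows, each a list of 6 numbers: the shift along the tool's x, y, z in units of 50 mm (1.0 is 50 mm), then the turn, a rotation vector about the tool's x, y, z in units of 10 degrees (1.0 is 10 degrees). In form: [[[x, y, z, ax, ay, az], ...]]. A call has 1 to 8 rows; each row shifts and turns the commanded pose from where the row before left it, along the tool's axes as they then stand; what a row does not reach is not made up. A row lasts 1/8 s, in which the tool goes at most 62.5 mm and 10.7 degrees, less where a joint would pass 70% of its speed; a pose out of reach is approached as far as the arm can. A call with a number of a shift or a turn outside -1 to 1 is refused whole. A call with a gripper value outside its range is refused whole. "grip" is the closure, from 0 (fully open) to 1 (shut), set as the call begins (left out, the last holds). The fingers move at their own pace and stop on an object; the grip force is fixed at half the most. Time passes only in rows, so rows that do not move let the fingers close. It gives the time, the measured TCP pose, the force and the opening at its end, in the units of the state.
- get_obs(): the state, without advancing time (a new reading comes with each control period).
- camera(name): name is "scene" or "side" or "wrist"; returns a dict with "color" (480x640x3 uint8, red, green, blue), "z_map" (480x640 float32, m along the optical axis (not along the pixel's ray), 0 where there is no reading), "intrinsics" (3x3 intrinsics, pixels), "pose" (4x4, takes a point from camera to world coordinates); the wrist camera has in their place "mount" (4x4, takes a point from camera to tool coordinates, whose origin is the TCP and whose axes are the flange's). Camera axes: x right, y down, z forward; pixel columns grow to the right and rows downward; lengths in m; the calibration is good to about 2 mm. A picture is of the moment at which its call begins: read the wrist's pose just before it.
- job_done(): hands the job in, once; it reports no verdict.
The state is a dict: "clock": time; "joint_pos": joint angles; "joint_vel": joint speeds; "tau": joint torques, N m; "eef_pos": TCP position; "tool_rot": TCP orientation; "ft_force": force on the tool from outside, world axes, zero at the start; "ft_torque": the same for the moment, N m; "grip_width": finger opening in m.
Only numpy, scipy, OpenCV 4.12 (cv2) and the standard library are available. Lean on these libraries where they do the work, as an engineer would, in place of code of your own. Each camera call takes 0.05 s, during which the arm holds its last target.

### The job

Of the three plain cardboard card cases standing on the desk, take the one of middle height and file it in the wooden index box: push the sprung metal follower back with it, stand it upright on the box's floor with a broad face flat against the fixed end wall, and let the follower spring back to hold it there. Then swing the lid over and lower it gently until it is fully shut. Leave everything else on the desk where it stands.

Things in the scene. Friction and masses are not known exactly. Their poses are not given: they have to be found in the camera images.
- case: The case to file: plain cardboard block 50 mm (its x) by 28 mm (its y), 95 mm tall, about 120 g, the middle one in height of three; starts upright on the desk. Origin at the centre of its underside, z up. A thin dark seam runs round it near the top; white paper labels on its broad faces and top, as on the other two cases.
- box: Plywood index box, fixed to the desk, outside 132 mm (x) by 176 mm (y) by 110 mm high, walls 6 mm, floor 6 mm thick (lid not counted). Origin at the centre of its underside; its -x side faces roughly towards the robot. Inside 120 mm by 164 mm. The fixed end wall is the -y end (inner face at y = -82 mm in the box's frame); the follower slides along y in front of it.
- fixed_end (a point): Point on the inner face of the box's fixed (-y) end wall, on the middle line, 36 mm above the desk; axes as the box's.
- follower (a joint): Travel in m of the sprung follower, 0 at rest to 0.05, growing as it is pushed in the box's +y direction away from the fixed end. At rest the gap between it and the fixed end is 16 mm, so a case 28 mm thick pushes it to about 0.012. Spring: about 3 N at rest and 60 N/m more as it is pushed back.
- follower_face (a point): Centre of the follower's upright face that looks towards the fixed end (-y), 36 mm above the desk; axes as the box's. The steel follower is 112 mm wide in x; its face is upright from 9 to 63 mm above the desk, and above that a lip flares away from the fixed end (leaning back about 38 degrees from upright) to its top edge at 98 mm, so that the mouth is about 44 mm wide at the top.
- lid (a joint): Angle in rad of the box's lid: 0 = shut (level on the rim), 1.57 = upright, up to 2.3 = leaning back. Starts leaning back. A stiff friction hinge (about 0.17 N m, roughly 1.5 N at the free edge) keeps it where it is left.
- lid_hinge (a point): Middle of the hinge line, along the box's +x (far) rim, 110 mm above the desk; axes as the box's, the hinge runs along y.
- lid_edge (a point): Middle of the lid's free edge, 132 mm from the hinge, in mid thickness. The lid is a plain plywood plate 136 mm by 180 mm, 8 mm thick, with no handle; its outer face is the one that is on top when shut and looks away from the robot while it stands open. The hinge line lies on its inner face.
- case_big: Bystander: taller cardboard case 66 by 40 mm, 115 mm tall. Origin under its centre.
- case_low: Bystander: lower cardboard case 66 by 34 mm, 55 mm tall. Origin under its centre.
- glue: Bystander: white glue bottle, 36 mm across, 125 mm tall, between the cases and the box. Origin under its centre.
- mug: Bystander: white mug 80 mm across, 90 mm tall, handle at its +y. Origin under its centre.
- pen_cup: Bystander: black pen cup 68 mm across, 95 mm tall, pens standing up to about 165 mm. Origin under its centre.
- stapler: Bystander: stapler 130 mm long (its x), 50 mm tall. Origin under its centre.
- tape: Bystander: desk tape dispenser 140 by 50 mm, 77 mm tall. Origin under its centre.

How it is judged:
On the way:
1. with the lid still open, the case stands against the fixed end, let go and held by the follower (y of case in the frame of box between -0.074 and -0.062 m and x of case in the frame of box between -0.036 and 0.036 m and z of case in the frame of box below 0.01 m and angle between case's own z axis and vertical below 0.1 rad and angle between the y axis of case and the y axis of box, either way round below 0.12 rad and value of joint follower between 0.008 and 0.018 m and contact force between the fingers and case below 0.1 N and value of joint lid above 1 rad), for 0.2 s.
At the end, for the whole second after the job is handed in: The case stands upright (0.1 rad) on the box floor (within 4 mm), broad face against the fixed end (6 mm, 0.12 rad), under 36 mm off the middle line, at rest; the follower presses on it (8 to 18 mm from rest); the lid is shut (within 0.06 rad) (y of case in the frame of box between -0.074 and -0.062 m and x of case in the frame of box between -0.036 and 0.036 m and z of case in the frame of box below 0.01 m and angle between case's own z axis and vertical below 0.1 rad and angle between the y axis of case and the y axis of box, either way round below 0.12 rad and value of joint follower between 0.008 and 0.018 m and value of joint lid below 0.06 rad and linear speed of case below 0.02 m/s); the robot touches nothing.
It fails at once if another case is shifted by more than 30 mm or tipped over (distance of any of case_big, case_low from where it was at the start of the episode above 0.03 m or angle between any of case_big, case_low's own z axis and vertical above 0.3 rad).
It fails at once if the glue, mug or pen cup is shifted by more than 30 mm or tipped over (distance of any of glue, mug, pen_cup from where it was at the start of the episode above 0.03 m or angle between any of glue, mug, pen_cup's own z axis and vertical above 0.3 rad).
It fails at once if the stapler or tape dispenser is shifted by more than 30 mm or tipped over (distance of any of stapler, tape from where it was at the start of the episode above 0.03 m or angle between any of stapler, tape's own z axis and vertical above 0.3 rad).
It fails at once if the lid is slammed (turns faster than 3 rad/s) (velocity of joint lid below -3 rad/s).
It also fails if it takes over 61 s, if anything falls off the work surface, if the arm or the gripper's body presses on something with over 40 N, if the wrist force passes 120 N, or if a joint passes its speed limit or range.

## Working session

There is one attempt and no reset: what is moved stays moved. The work goes in short steps, Python scripts to look and compute and a tool call to move; the robot and the scene stay as the last step left them, time stands still between calls to the robot, and variables do not carry over. Pictures are saved under pics/ and viewed, and the job is handed in when it is done.

Besides the shell and the picture viewer there is one more tool, called after "Request:" as a command line: name --argument value ..., lists and objects as JSON in quotes. send_rows: Moves the arm, as the interface text tells. Its arguments: {"type":"object","properties":{"increments":{"type":"array"},"grip":{"type":"number"}},"required":["increments"]}

```bash
ls; mkdir -p pics; python3 - <<'E'
from workcell import *
import cv2,numpy as np
o=get_obs()
print(o)
for n in ["scene","side","wrist"]:
    c=camera(n)
    cv2.imwrite(f"pics/{n}0.png",c["color"][:,:,::-1])
    np.savez(f"{n}0.npz",**c)
    print(n,c["intrinsics"],c.get("pose",c.get("mount")))
E
```

```text
pics
{'clock': 0.0, 'joint_pos': array([1.24201759e+00, 2.41418292e-01, 3.70785546e-03, 1.33522476e+00,
       1.70758635e-05, 1.57079583e+00]), 'joint_vel': array([-6.48190937e-04, -5.28982721e-04,  2.54394036e-03, -1.67809086e-04,
       -7.17987148e-04,  1.56770640e-05]), 'tau': array([-5.31764363e-05, -3.72320187e+01,  2.52407724e+01,  1.70220563e-02,
       -8.51071218e-05,  3.25420203e-06]), 'eef_pos': array([0.16123441, 0.47262082, 0.23840406]), 'tool_rot': array([ 1.63649633e-01,  9.86517944e-01, -1.05362181e-03, -1.83436363e-04]), 'ft_force': array([-0.0902931 ,  0.56517404, -0.0807219 ]), 'ft_torque': array([0.03441213, 0.00774777, 0.0182592 ]), 'grip_width': 0.08552896468776255}
scene [[439.7971511    0.         323.89234693]
 [  0.         439.7971511  237.92267391]
 [  0.           0.           1.        ]] [[-0.20718629  0.77619527 -0.59547858  1.21169011]
 [ 0.97829848  0.16589724 -0.12413777  0.07543266]
 [ 0.0024331  -0.60827543 -0.79372229  0.94152398]
 [ 0.          0.          0.          1.        ]]
side [[578.3757469    0.         333.68080384]
 [  0.         578.3757469  240.35749008]
 [  0.           0.           1.        ]] [[ 0.77150794 -0.44640856  0.45331544  0.04659078]
 [-0.63621061 -0.54513295  0.54595432 -0.74401131]
 [ 0.0033985  -0.70961219 -0.70458427  0.96249542]
 [ 0.          0.          0.          1.        ]]
wrist [[410.40589816   0.         319.09262368]
 [  0.         410.40589816 237.00603152]
 [  0.           0.           1.        ]] [[ 1.03957825e-03 -9.44631609e-01 -3.28131135e-01  8.52146922e-02]
 [ 9.99999457e-01  9.57357010e-04  4.12115695e-04  8.88072083e-04]
 [-7.51588701e-05 -3.28131385e-01  9.44632091e-01 -1.34995498e-01]
 [ 0.00000000e+00  0.00000000e+00  0.00000000e+00  1.00000000e+00]]
```

View pics/scene0.png

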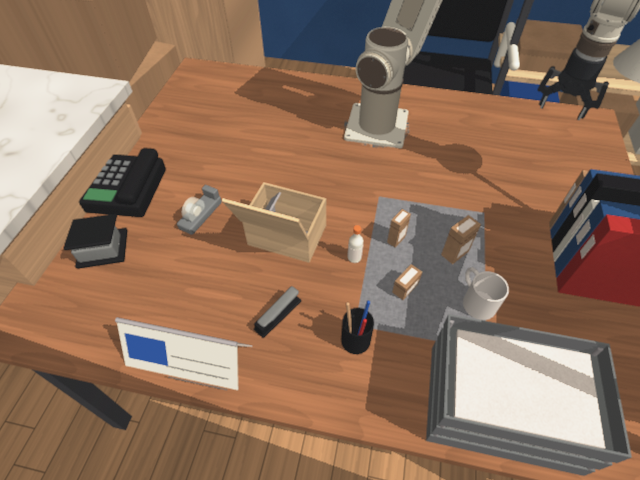

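View pics/side0.png

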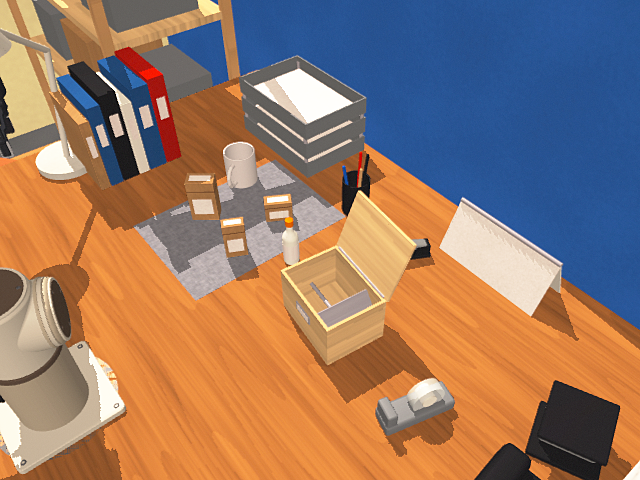

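View pics/wrist0.png

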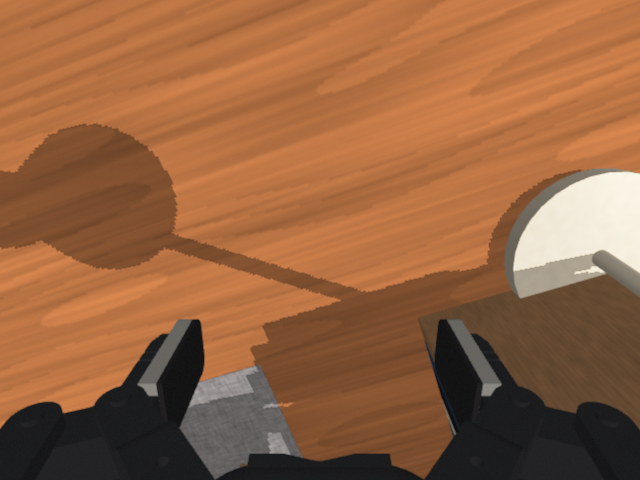

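The scene view shows the three cases at about (400,228), (461,238) and (407,281), with the glue at (355,245) and the box around (285,220), its lid leaning back. The case I want is probably the one at (400,228). I'll check that with depth.

```bash
cat > h.py <<'E'
import numpy as np,cv2
def cloud(c,pose=None):
    K=c["intrinsics"];z=c["z_map"];v,u=np.mgrid[0:480,0:640]
    P=np.stack([(u-K[0,2])/K[0,0]*z,(v-K[1,2])/K[1,1]*z,z],-1)
    T=c["pose"] if pose is None else pose
    W=P@T[:3,:3].T+T[:3,3]; W[z<=0]=np.nan
    return W
def proj(c,p,T=None):
    T=c["pose"] if T is None else T
    q=(np.asarray(p)-T[:3,3])@T[:3,:3]; K=c["intrinsics"]
    return q[...,:2]/q[...,2:]*K[0,0]+K[:2,2]
def zoom(c,box,f,name):
    x0,y0,x1,y1=box
    cv2.imwrite(name,cv2.resize(c["color"][y0:y1,x0:x1,::-1],None,fx=f,fy=f,interpolation=cv2.INTER_CUBIC))
E
python3 - <<'E'
from h import *
for n,bx in [("scene",[(385,200,415,250),(440,208,485,265),(388,255,425,305)]),("side",[(215,208,250,262),(182,165,222,225),(260,188,296,225)])]:
    c=dict(np.load(n+"0.npz")); W=cloud(c)
    for b in bx:
        w=W[b[1]:b[3],b[0]:b[2]].reshape(-1,3); w=w[~np.isnan(w[:,0])]
        zs=w[w[:,2]>0.03][:,2]; zt=np.percentile(zs,97)
        t=w[(w[:,2]>zt-0.006)]
        r=cv2.minAreaRect(t[:,:2].astype(np.float32)*1000)
        print(n,b,"ztop",zt.round(4),np.median(t,0).round(4),r,len(t))
    zoom(c,(210,170,430,320) if n=="scene" else (170,150,430,370),3.5 if n=="scene" else 2.7,f"pics/{n}_z.png")
E
```

```text
scene (385, 200, 415, 250) ztop 0.0965 [0.4701 0.1172 0.094 ] ((468.70098876953125, 117.64039611816406), (28.498933792114258, 53.49120330810547), 63.18821716308594) 174
scene (440, 208, 485, 265) ztop 0.1163 [0.4832 0.2726 0.114 ] ((481.3299255371094, 273.2648620605469), (40.24639892578125, 69.09732055664062), 51.30656051635742) 363
scene (388, 255, 425, 305) ztop 0.0566 [0.6159 0.1558 0.0539] ((614.86474609375, 156.37368774414062), (34.540767669677734, 67.29304504394531), 58.421695709228516) 341
side (215, 208, 250, 262) ztop 0.0976 [0.4666 0.1126 0.0952] ((466.7337646484375, 112.95402526855469), (33.55051040649414, 49.82368087768555), 62.44758224487305) 219
side (182, 165, 222, 225) ztop 0.1176 [0.4801 0.2682 0.1152] ((480.60052490234375, 269.37939453125), (45.54535675048828, 66.90142059326172), 49.27194595336914) 331
side (260, 188, 296, 225) ztop 0.1262 [0.5489 0.0108 0.1252] ((549.6718139648438, 12.774925231933594), (18.174863815307617, 15.07045841217041), 53.85709762573242) 50
```

View pics/scene_z.png

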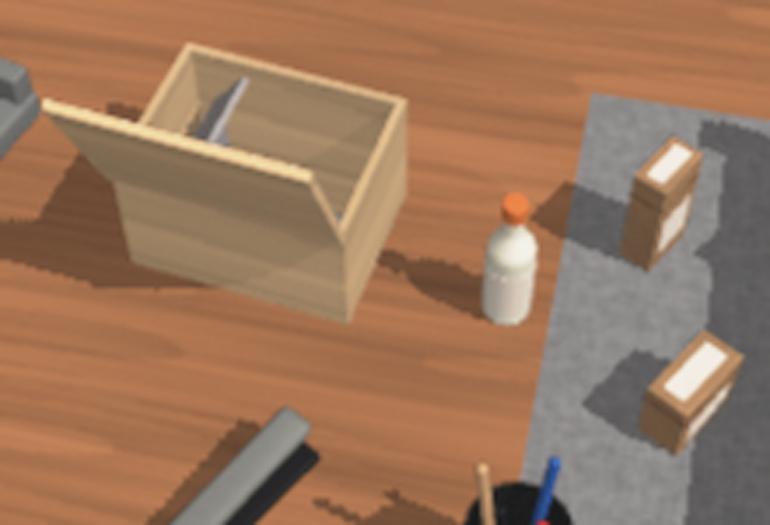

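View pics/side_z.png

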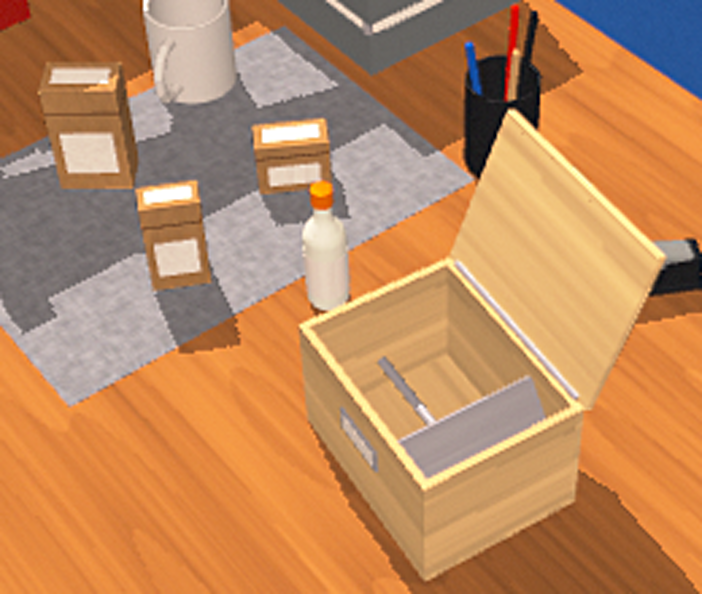

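```bash
python3 - <<'E'
from h import *
from scipy.optimize import least_squares
for n,b in [("scene",(215,175,335,265)),("side",(275,180,425,365))]:
    c=dict(np.load(n+"0.npz")); W=cloud(c)
    w=W[b[1]:b[3],b[0]:b[2]].reshape(-1,3); w=w[~np.isnan(w[:,0])]
    t=w[abs(w[:,2]-0.110)<0.004]
    r=cv2.minAreaRect(t[:,:2].astype(np.float32)*1000); print(n,len(t),r)
    im=np.zeros((480,640),np.uint8)
    im[(abs(W[:,:,2]-0.110)<0.004)]=255
    cv2.imwrite(f"pics/rim_{n}.png",cv2.resize(im[b[1]:b[3],b[0]:b[2]],None,fx=5 if n=="scene" else 3.5,fy=5 if n=="scene" else 3.5,interpolation=0))
    zoom(c,b,5 if n=="scene" else 3.2,f"pics/box_{n}.png")
E
```

```text
scene 359 ((517.8635864257812, -173.38824462890625), (179.06565856933594, 144.21800231933594), 82.67259979248047)
side 1094 ((572.1403198242188, -91.384521484375), (424.0955505371094, 201.60623168945312), 56.95829391479492)
```

View pics/box_scene.png

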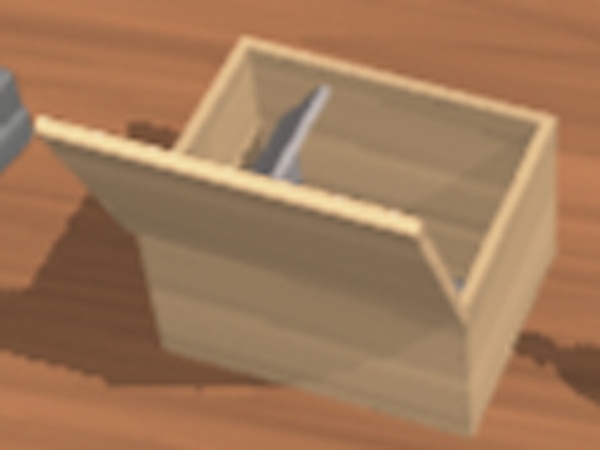

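View pics/box_side.png

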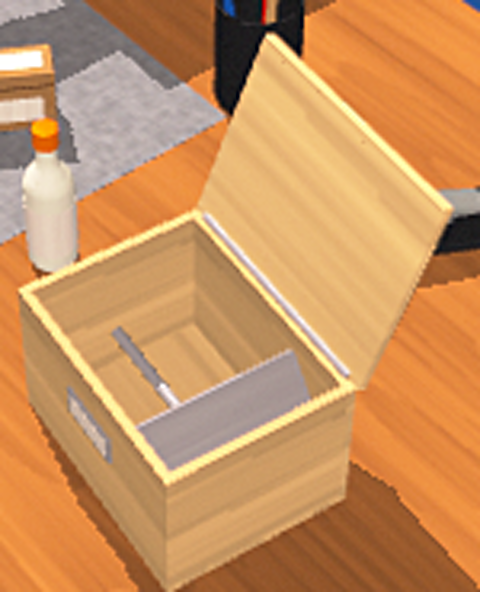

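View pics/rim_side.png

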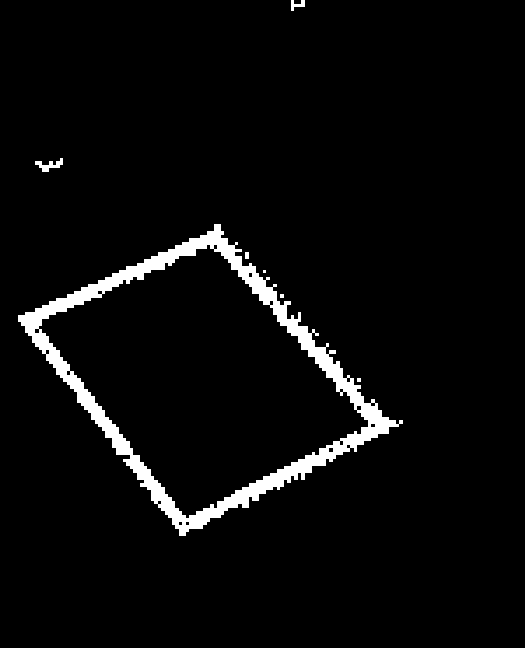

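```bash
python3 - <<'E'
from h import *
from scipy.optimize import least_squares
S={n:dict(np.load(n+"0.npz")) for n in ("scene","side")}
k={"scene":[((-1,-1,1),243,37),((-1,1,1),557,118),((1,1,0),472,435),((1,-1,0),163,349)],
"side":[((-1,1,1),20,291),((-1,-1,1),168,480),((-1,-1,0),172,588),((1,-1,0),348,498),((1,-1,1),354,388),((1,1,1),198,213)]}
def pts(n):
    f,o=(5,(215,175)) if n=="scene" else (3.2,(275,180))
    M=np.array([[a[0]*.066,a[1]*.088,a[2]*.11] for a,_,_ in k[n]])
    I=np.array([[(u+.5)/f-.5+o[0],(v+.5)/f-.5+o[1]] for _,u,v in k[n]])
    return M,I
def res(p,ns):
    c,s=np.cos(p[2]),np.sin(p[2]);R=np.array([[c,-s,0],[s,c,0],[0,0,1]])
    return np.concatenate([(proj(S[n],pts(n)[0]@R.T+[p[0],p[1],0])-pts(n)[1]).ravel() for n in ns])
for ns in (["scene"],["side"],["scene","side"]):
    r=least_squares(res,[.47,-.12,-.1],args=(ns,)); print(ns,r.x,np.degrees(r.x[2]),r.fun.round(1))
# follower & lid from cloud in box frame
p=r.x;c,s=np.cos(p[2]),np.sin(p[2]);R=np.array([[c,-s,0],[s,c,0],[0,0,1]])
for n in S:
    W=cloud(S[n]); B=(W-[p[0],p[1],0])@R
    m=(abs(B[...,1])<.1)&(B[...,0]<.2)&(B[...,0]>.066)&(B[...,2]>.12)&(B[...,2]<.3)
    q=B[m]; print(n,"lid",m.sum(),q.max(0),np.degrees(np.arctan2(q[:,2]-.11,q[:,0]-.066)).mean())
    m=(abs(B[...,1])<.078)&(abs(B[...,0])<.05)&(B[...,2]>.015)&(B[...,2]<.1)
    q=B[m]; print("foll",len(q), [ (z,q[abs(q[:,2]-z)<.004][:,1].mean().round(4)) for z in (.07,.08,.09,.096) if (abs(q[:,2]-z)<.004).any()])
# glue etc tops
W=cloud(S["side"])
for nm,b in [("glue",(275,215,303,262))]:
    w=W[b[1]:b[3],b[0]:b[2]].reshape(-1,3);w=w[(w[:,2]>.02)]; print(nm,w.mean(0),w.min(0),w.max(0))
W=cloud(S["scene"])
w=W[225:262,346:365].reshape(-1,3);w=w[(w[:,2]>.02)]; print(nm,w.mean(0),w.min(0),w.max(0))
E
```

```text
['scene'] [ 0.51463106 -0.17165471 -0.12572679] -7.203614295422937 [-0.2 -0.4  0.  -0.4  0.2  0.7  0.  -0.1]
['side'] [ 0.51516497 -0.17609608 -0.12490423] -7.156484952585056 [-0.3 -0.9  0.2  1.1 -0.8  1.3 -0.5 -0.3  1.3 -0.4  0.  -1.6]
['scene', 'side'] [ 0.51514342 -0.17468429 -0.12438669] -7.126832314228334 [-1.4 -0.4 -1.2 -0.4 -1.   0.7 -1.1 -0.1 -0.7 -1.2 -0.2  0.6 -1.2  0.9
 -1.  -0.7  0.8 -0.9 -0.4 -1.9]
scene lid 1273 [0.12199958 0.09107335 0.23530658] 62.95886574476488
foll 109 [(0.07, np.float64(-0.0607)), (0.08, np.float64(-0.0522)), (0.09, np.float64(-0.0444)), (0.096, np.float64(-0.0368))]
side lid 4294 [0.12181956 0.08892399 0.23764848] 70.48273036660913
foll 942 [(0.07, np.float64(-0.0075)), (0.08, np.float64(-0.0541)), (0.09, np.float64(-0.0474)), (0.096, np.float64(-0.0408))]
glue [0.54446622 0.00578507 0.07120542] [ 0.50492168 -0.0901205   0.02002078] [0.61488238 0.1399405  0.12944457]
glue [0.56033126 0.01805244 0.07254673] [ 0.54229182 -0.0006938   0.020277  ] [0.57057863 0.03530815 0.12721073]
```

```bash
cat >> h.py <<'E'
from scipy.spatial.transform import Rotation as Ro
from scipy.linalg import logm,expm
BX,BY,BYAW=.515,-.1745,np.radians(-7.15)
def b2w(p):
    c,s=np.cos(BYAW),np.sin(BYAW)
    return np.array([BX+c*p[0]-s*p[1],BY+s*p[0]+c*p[1],p[2]])
def w2b(p):
    c,s=np.cos(BYAW),np.sin(BYAW);d=np.asarray(p)-[BX,BY,0]
    return np.array([c*d[0]+s*d[1],-s*d[0]+c*d[1],d[2]])
def down(tyaw): # tool down with tool y at tyaw deg
    a=np.radians(tyaw);y=np.array([np.cos(a),np.sin(a),0]);z=np.array([0,0,-1.])
    return np.stack([np.cross(y,z),y,z],1)
def plan(o,pos,R,n=None):
    T0=np.eye(4);T0[:3,:3]=Ro.from_quat(o["tool_rot"]).as_matrix();T0[:3,3]=o["eef_pos"]
    T1=np.eye(4);T1[:3,:3]=R;T1[:3,3]=pos
    D=np.linalg.inv(T0)@T1; rv=Ro.from_matrix(D[:3,:3]).as_rotvec(degrees=True)
    n=n or int(np.ceil(max(np.linalg.norm(D[:3,3])/.05,np.linalg.norm(rv)/9.5)))
    d=np.real(expm(logm(D)/n))
    print("n",n,"shift(50mm)",(d[:3,3]/.05).round(3),"turn(10deg)",(rv/n/10).round(3), "total shift",(D[:3,3]/.05).round(3),"turn",(rv/10).round(3))
E
python3 - <<'E'
from workcell import *
from h import *
o=get_obs()
plan(o,[.43,.15,.22],Ro.from_quat(o["tool_rot"]).as_matrix())
plan(o,[.430,.10,.22],down(-27.2))
E
```

```text
n 9 shift(50mm) [-0.797 -0.486  0.042] turn(10deg) [ 0. -0.  0.] total shift [-7.171 -4.374  0.379] turn [ 0. -0.  0.]
n 11 shift(50mm) [-0.934  0.154  0.034] turn(10deg) [-0.001  0.001  0.894] total shift [-7.494 -5.32   0.381] turn [-7.000e-03  8.000e-03  9.836e+00]
```

Request:
send_rows --increments '[[[-0.8,-0.48,0.04,0,0,0],[-0.8,-0.48,0.04,0,0,0],[-0.8,-0.48,0.04,0,0,0],[-0.8,-0.48,0.04,0,0,0],[-0.8,-0.48,0.04,0,0,0],[-0.8,-0.48,0.04,0,0,0],[-0.8,-0.48,0.04,0,0,0.9],[-0.8,-0.48,0.04,0,0,0.9]]]' --grip 0

```text
clock: 1.15
eef_pos: [0.3973, 0.1827, 0.223]
tool_rot: [0.318, 0.948, 0.0, 0.0]
ft_force: [-0.9, 0.7, -0.1]
grip_width: 0.0854
```

```bash
python3 - <<'E'
from workcell import *
from h import *
o=get_obs();print(o["eef_pos"])
plan(o,[.466,.115,.21],down(-27.2))
E
```

```text
[0.39725719 0.18266085 0.22303999]
n 9 shift(50mm) [-0.205  0.11   0.029] turn(10deg) [ 0.   -0.    0.89] total shift [-1.913 -0.249  0.261] turn [ 0.    -0.     8.007]
```

Request:
send_rows --increments '[[[-0.2,0.11,0.03,0,0,0.89],[-0.2,0.11,0.03,0,0,0.89],[-0.2,0.11,0.03,0,0,0.89],[-0.2,0.11,0.03,0,0,0.89],[-0.2,0.11,0.03,0,0,0.89],[-0.2,0.11,0.03,0,0,0.89],[-0.2,0.11,0.03,0,0,0.89],[-0.2,0.11,0.03,0,0,0.89]]]'

```text
clock: 2.15
eef_pos: [0.4627, 0.1294, 0.2109]
tool_rot: [0.811, 0.585, -0.0, -0.0]
ft_force: [-0.3, 0.2, -0.4]
grip_width: 0.0853
```

Request:
send_rows --increments '[[[-0.2,0.11,0.03,0,0,0.89],[0,0,0,0,0,0]]]'

```text
clock: 2.4
eef_pos: [0.4647, 0.1181, 0.2094]
tool_rot: [0.852, 0.523, -0.0, -0.0]
ft_force: [-0.6, 1.4, 0.4]
grip_width: 0.0855
```

```bash
cat > look.py <<'E'
import sys
from workcell import *
from h import *
def wristT(o,c):
    T=np.eye(4);T[:3,:3]=Ro.from_quat(o["tool_rot"]).as_matrix();T[:3,3]=o["eef_pos"]
    return T@c["mount"]
E
python3 - <<'E'
from look import *
o=get_obs();c=camera("wrist");T=wristT(o,c)
print(o["eef_pos"],o["tool_rot"])
cv2.imwrite("pics/w1.png",c["color"][:,:,::-1]);np.savez("w1.npz",**c,pose=T)
W=cloud(c,T)
w=W.reshape(-1,3);w=w[(abs(w[:,2]-.095)<.006)&(np.hypot(w[:,0]-.468,w[:,1]-.115)<.06)]
print(len(w),np.median(w,0),cv2.minAreaRect((w[:,:2]*1000).astype(np.float32)))
E
```

```text
[0.46466792 0.11807324 0.20942482] [ 8.52226283e-01  5.23173140e-01 -4.48846917e-04 -1.63008680e-04]
3344 [0.46758734 0.11865854 0.09555257] ((467.2259521484375, 117.58041381835938), (28.57591438293457, 50.13761901855469), 62.652259826660156)
```

View pics/w1.png

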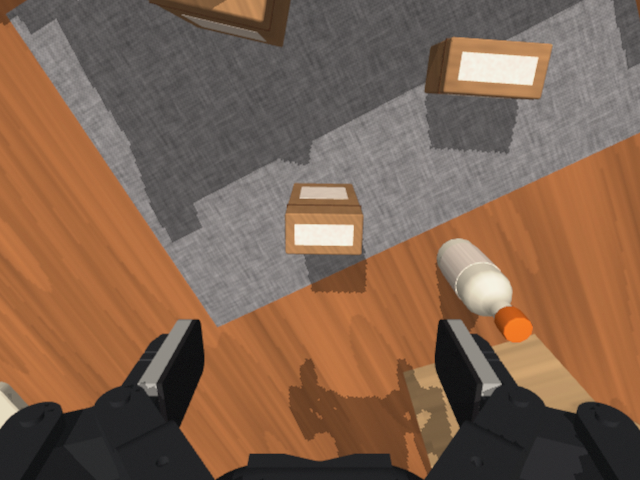

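The case's top face is centred at about (325,235) in the wrist picture, between the fingers and square to them. By wrist depth it lies at (0.467, 0.118), with its long axis at -27.3°.

```bash
python3 - <<'E'
from look import *
o=get_obs()
plan(o,[.4672,.1176,.064],down(-27.35),4)
E
```

```text
n 4 shift(50mm) [0.002 0.013 0.728] turn(10deg) [-0.001  0.     0.013] total shift [0.008 0.055 2.911] turn [-0.004  0.001  0.052]
```

Request:
send_rows --increments '[[[0,0.05,0.6,0,0,0.05],[0,0,0.6,0,0,0],[0,0,0.6,0,0,0],[0,0,0.6,0,0,0],[0,0,0.5,0,0,0],[0,0,0,0,0,0]]]'

```text
clock: 3.2
eef_pos: [0.4652, 0.1175, 0.0631]
tool_rot: [0.854, 0.52, -0.002, -0.001]
ft_force: [0.4, 0.2, 0.1]
grip_width: 0.0855
```

Request:
send_rows --increments '[[[0,0,0,0,0,0],[0,0,0,0,0,0],[0,0,0,0,0,0],[0,0,0,0,0,0],[0,0,0,0,0,0],[0,0,0,0,0,0]]]' --grip 1

```text
clock: 3.95
eef_pos: [0.4682, 0.118, 0.0663]
tool_rot: [0.855, 0.519, 0.002, 0.0]
ft_force: [-1.6, 1.6, 6.5]
grip_width: 0.0494
```

Request:
send_rows --increments '[[[0,0,-0.4,0,0,0],[0,0,-0.7,0,0,0],[0,0,-0.7,0,0,0],[0,0,-0.7,0,0,0],[0,0,-0.5,0,0,0],[0,0,0,0,0,0]]]'

```text
clock: 4.7
eef_pos: [0.4684, 0.1177, 0.2167]
tool_rot: [0.855, 0.519, 0.002, 0.001]
ft_force: [0.5, -0.1, -1.0]
grip_width: 0.0492
```

```bash
python3 - <<'E'
from look import *
o=get_obs();print(o["eef_pos"],o["ft_force"],o["grip_width"])
plan(o,b2w([-.005,-.05,.22]),down(-7.15))
E
```

```text
[0.46840497 0.1176732  0.21671642] [ 0.47576555 -0.05304747 -0.98264519] 0.049179261878045256
n 7 shift(50mm) [-0.895  0.411 -0.01 ] turn(10deg) [ 0.003 -0.002 -0.29 ] total shift [-5.729  3.773 -0.069] turn [ 0.024 -0.013 -2.029]
```

Request:
send_rows --increments '[[[-0.9,0.41,-0.02,0,0,-0.29],[-0.9,0.41,-0.02,0,0,-0.29],[-0.9,0.41,-0.02,0,0,-0.29],[-0.9,0.41,-0.02,0,0,-0.29],[-0.9,0.41,-0.02,0,0,-0.29],[-0.9,0.41,-0.02,0,0,-0.29],[-0.9,0.41,-0.02,0,0,-0.29],[0,0,0,0,0,0]]]'

```text
clock: 5.7
eef_pos: [0.5011, -0.2281, 0.2192]
tool_rot: [0.751, 0.66, -0.001, -0.001]
ft_force: [0.1, 1.4, -2.1]
grip_width: 0.0494
```

```bash
python3 - <<'E'
from look import *
o=get_obs();c=camera("wrist");T=wristT(o,c)
print(o["eef_pos"],w2b(o["eef_pos"]),o["tool_rot"])
cv2.imwrite("pics/w2.png",c["color"][:,:,::-1]);np.savez("w2.npz",**c,pose=T)
c=camera("side");np.savez("s2.npz",**c)
zoom(c,(230,130,450,370),2.4,"pics/s2.png")
E
```

```text
[ 0.50114778 -0.22808874  0.21924968] [-0.00707445 -0.05489616  0.21924968] [ 0.75129436  0.65996591 -0.00083036 -0.0010482 ]
```

View pics/w2.png

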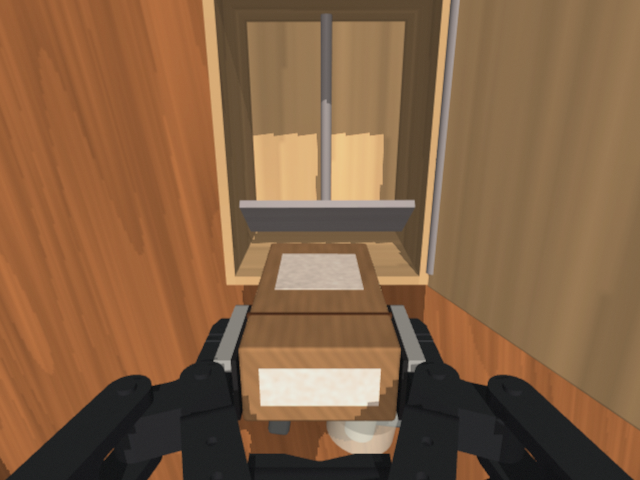

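View pics/s2.png

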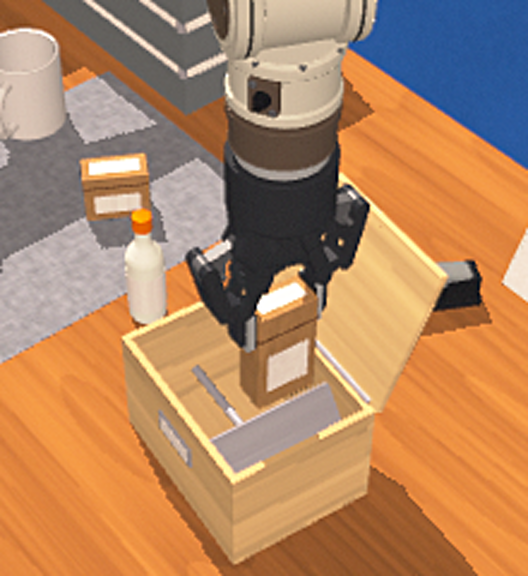

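```bash
python3 - <<'E'
from look import *
c=dict(np.load("w2.npz"))
zoom(c,(190,180,460,300),2.9,"pics/w2z.png")
E
```

```text
(no output)
```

View pics/w2z.png

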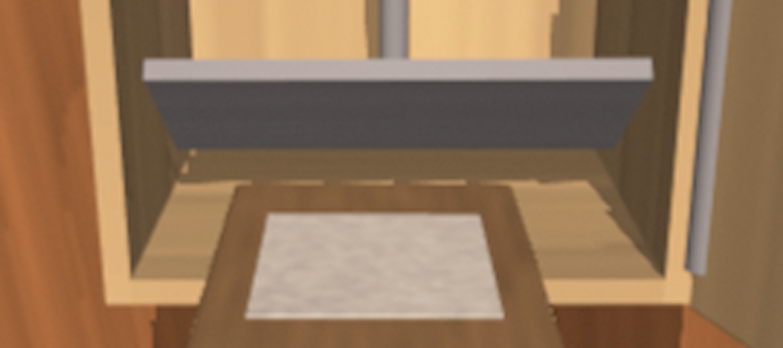

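```bash
python3 - <<'E'
from look import *
c=dict(np.load("w2.npz"));T=c["pose"];K=c["intrinsics"]
def bp(zu,zv,z):
    u=(zu+.5)/2.9-.5+190;v=(zv+.5)/2.9-.5+180
    d=T[:3,:3]@np.array([(u-K[0,2])/K[0,0],(v-K[1,2])/K[1,1],1]);return T[:3,3]+d*(z-T[2,3])/d[2]
Z=.11
M=[(-60,-82,133,278),(60,-82,664,277),(-66,-88,107,304),(66,-88,690,303)]
for a,b,u,v in M: print(a,b,w2b(bp(u,v,Z))*1000)
p,q=bp(133,278,Z),bp(664,277,Z); print("yaw",np.degrees(np.arctan2(*(q-p)[[1,0]])),np.linalg.norm(q-p))
print("left edge",w2b(bp(110,0,Z)),"right",w2b(bp(688,0,Z)))
print("lip",w2b(bp(145,58,.098)),w2b(bp(652,58,.098)),w2b(bp(400,80,.098)))
zb=.2192-.066
print("case bottom edge +y",w2b(bp(237,186,zb)),w2b(bp(510,186,zb)), "tcp",w2b(get_obs()["eef_pos"]))
W=cloud(c,T);w=W.reshape(-1,3);w=w[abs(w[:,2]-.110)<.003];b=np.array([w2b(x) for x in w])
b=b[(abs(b[:,0])<.058)&(b[:,1]<-.07)];print("rim y range",np.percentile(b[:,1],[2,50,98]))
# case top/+y face
w=W[245:300,280:360].reshape(-1,3);w=w[~np.isnan(w[:,0])];b=np.array([w2b(x) for x in w]);A=np.c_[b[:,0],b[:,2],np.ones(len(b))]
print("case +y face y=ax+bz+c",np.linalg.lstsq(A,b[:,1],rcond=None)[0],b.min(0),b.max(0))
t=W[320:420,240:395].reshape(-1,3);t=np.array([w2b(x) for x in t]);t=t[t[:,2]>.24];print("top z",np.median(t[:,2]), t.min(0),t.max(0))
E
```

```text
-60 -82 [-62.119759   -80.49139856 110.        ]
60 -82 [ 57.12779942 -80.45512321 110.        ]
-66 -88 [-68.4708463 -86.9298777 110.       ]
66 -88 [ 63.49143776 -86.89936429 110.        ]
yaw -7.132570508044169 0.1192475639365694
left edge [-0.06245118 -0.01738096  0.11      ] right [ 0.05730804 -0.01770371  0.11      ]
lip [-0.05845413 -0.03272685  0.098     ] [ 0.05356706 -0.03300815  0.098     ] [-0.00205049 -0.03788903  0.098     ]
case bottom edge +y [-0.03224975 -0.04268353  0.1532    ] [ 0.01686541 -0.04278585  0.1532    ] tcp [-0.0080595  -0.05200016  0.21974726]
rim y range [-0.08746281 -0.08334734 -0.07560576]
case +y face y=ax+bz+c [-0.00776194  0.00350611 -0.04232225] [-0.02728884 -0.04263938  0.15594708] [ 0.01317135 -0.0404347   0.21736564]
top z 0.24834591711129517 [-0.03247965 -0.06923892  0.2400009 ] [ 0.01726858 -0.04051564  0.25292064]
```

```bash
sed -i 's/^BX,BY,BYAW=.*/BX,BY,BYAW=.5128,-.1729,np.radians(-7.15)/' h.py; python3 - <<'E'
from look import *
o=get_obs();print(w2b(o["eef_pos"]),o["tool_rot"])
plan(o,b2w([-.004,-.065,.178]),down(-7.15),1)
E
```

```text
[-0.00567746 -0.05331389  0.21974726] [ 7.50253565e-01  6.61147266e-01 -6.32915451e-04 -1.86559140e-03]
n 1 shift(50mm) [-0.235  0.037  0.834] turn(10deg) [-0.021 -0.009 -0.007] total shift [-0.235  0.037  0.834] turn [-0.021 -0.009 -0.007]
```

Request:
send_rows --increments '[[[-0.23,0.04,0.2,0,0,0],[0,0,0.3,0,0,0],[0,0,0.3,0,0,0],[0,0,0,0,0,0],[0,0,0,0,0,0]]]'

```text
clock: 6.42
eef_pos: [0.5023, -0.2366, 0.1819]
tool_rot: [0.75, 0.662, 0.0, 0.0]
ft_force: [0.2, -0.5, -1.1]
grip_width: 0.0496
```

```bash
python3 - <<'E'
from look import *
o=get_obs();c=camera("wrist");T=wristT(o,c)
print(o["eef_pos"],w2b(o["eef_pos"]),o["tool_rot"],o["ft_force"])
zoom(c,(190,150,460,300),2.9,"pics/w3.png");np.savez("w3.npz",**c,pose=T)
W=cloud(c,T)
w=W[245:290,290:350].reshape(-1,3);w=w[~np.isnan(w[:,0])];b=np.array([w2b(x) for x in w]);A=np.c_[b[:,0],b[:,2],np.ones(len(b))]
print("case +y face",np.linalg.lstsq(A,b[:,1],rcond=None)[0],b.min(0),b.max(0))
E
```

```text
[ 0.50229984 -0.23657993  0.18189085] [-0.00249243 -0.06449167  0.18189085] [7.49605661e-01 6.61884696e-01 3.61312740e-05 2.78984372e-05] [ 0.15693522 -0.46446566 -1.14272181]
case +y face [-0.00167182  0.00924395 -0.05254691] [-0.01747703 -0.05214218  0.11862402] [ 0.01266882 -0.05024295  0.17223459]
```

View pics/w3.png

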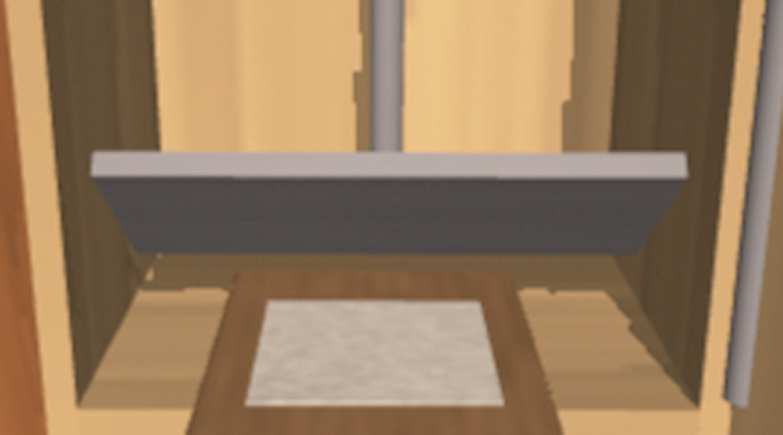

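The case is centred in the mouth. The lip sits at v≈180 in the crop and the end-wall rim at v≈405, which leaves about 2.5 mm to the wall. I'll lower it in stages.

Request:
send_rows --increments '[[[0,0,0.3,0,0,0],[0,0,0.3,0,0,0],[0,0,0.25,0,0,0],[0,0,0.2,0,0,0],[0,0,0.2,0,0,0],[0,0,0,0,0,0]]]'

```text
clock: 7.22
eef_pos: [0.5016, -0.2373, 0.1178]
tool_rot: [0.75, 0.661, -0.001, -0.0]
ft_force: [0.2, -3.9, -4.0]
grip_width: 0.0493
```

Request:
send_rows --increments '[[[0,0,0.2,0,0,0],[0,0,0.2,0,0,0],[0,0,0.2,0,0,0],[0,0,0.15,0,0,0],[0,0,0.05,0,0,0],[0,0,0,0,0,0]]]'

```text
clock: 7.98
eef_pos: [0.5017, -0.2366, 0.0786]
tool_rot: [0.75, 0.662, -0.0, -0.001]
ft_force: [-1.0, -4.8, -3.4]
grip_width: 0.0495
```

```bash
python3 - <<'E'
from look import *
o=get_obs();c=camera("wrist");T=wristT(o,c)
print(o["eef_pos"],w2b(o["eef_pos"]),o["tool_rot"],o["ft_force"])
cv2.imwrite("pics/w4.png",c["color"][:,:,::-1]);np.savez("w4.npz",**c,pose=T)
W=cloud(c,T)
w=W[330:400,250:390].reshape(-1,3);print(np.median(w,0))
E
```

```text
[ 0.50171395 -0.23659389  0.07858064] [-0.00307203 -0.06457844  0.07858064] [ 7.49746740e-01  6.61724506e-01 -2.88836961e-04 -6.48405320e-04] [-0.99264698 -4.76786402 -3.44293961]
[nan nan nan]
```

View pics/w4.png

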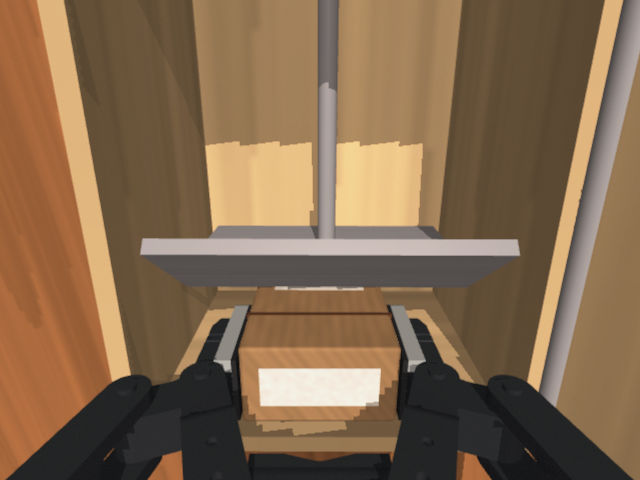

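Request:
send_rows --increments '[[[0,0,0.08,0,0,0],[0,0,0.04,0,0,0],[0,0,0,0,0,0]]]'

```text
clock: 8.4
eef_pos: [0.5025, -0.2369, 0.0734]
tool_rot: [0.75, 0.662, 0.0, 0.0]
ft_force: [0.5, -4.5, -0.8]
grip_width: 0.0493
```

Request:
send_rows --increments '[[[0,0,0.03,0,0,0],[0,0,0,0,0,0]]]'

```text
clock: 8.65
eef_pos: [0.5025, -0.237, 0.0724]
tool_rot: [0.75, 0.662, 0.0, 0.0]
ft_force: [-0.8, -3.7, 3.7]
grip_width: 0.0492
```

The wrist's vertical force has turned upward, from -3.4 to +3.7 N, so the case is on the floor. I'll open the jaws partway.

Request:
send_rows --increments '[[[0,0,0,0,0,0],[0,0,0,0,0,0],[0,0,0,0,0,0],[0,0,0,0,0,0],[0,0,0,0,0,0]]]' --grip 0.25

```text
clock: 9.28
eef_pos: [0.5022, -0.2367, 0.0717]
tool_rot: [0.75, 0.662, 0.0, -0.0]
ft_force: [-0.2, -0.3, 0.8]
grip_width: 0.0642
```

```bash
python3 - <<'E'
from look import *
o=get_obs();c=camera("wrist");T=wristT(o,c)
print(o["eef_pos"],w2b(o["eef_pos"]),o["grip_width"],o["ft_force"])
cv2.imwrite("pics/w5.png",c["color"][:,:,::-1]);np.savez("w5.npz",**c,pose=T)
c=camera("side");zoom(c,(230,130,450,370),2.4,"pics/s5.png")
E
```

```text
[ 0.50218472 -0.23668984  0.07174241] [-0.00259298 -0.06461504  0.07174241] 0.06423092057169001 [-0.19738737 -0.31855572  0.76535228]
```

View pics/w5.png

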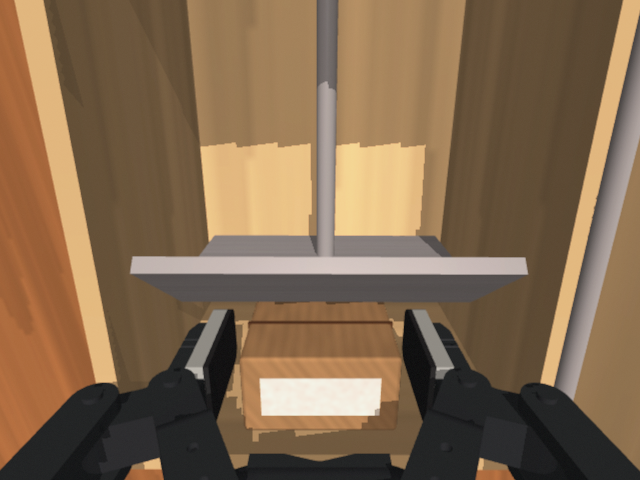

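The jaws are clear of the case at pads u≈235 and 403, and the follower has sprung back against it. I'll retreat straight up.

Request:
send_rows --increments '[[[0,0,-0.3,0,0,0],[0,0,-0.6,0,0,0],[0,0,-0.7,0,0,0],[0,0,-0.7,0,0,0],[0,0,-0.7,0,0,0],[0,0,-0.5,0,0,0],[0,0,0,0,0,0],[0,0,0,0,0,0]]]'

```text
clock: 10.38
eef_pos: [0.5018, -0.2367, 0.2465]
tool_rot: [0.75, 0.662, -0.0, -0.0]
ft_force: [-0.1, 0.3, 0.1]
grip_width: 0.0641
```

```bash
python3 - <<'E'
from look import *
o=get_obs();c=camera("wrist");T=wristT(o,c)
print(o["eef_pos"],w2b(o["eef_pos"]),o["grip_width"],o["ft_force"])
cv2.imwrite("pics/w6.png",c["color"][:,:,::-1]);np.savez("w6.npz",**c,pose=T)
W=cloud(c,T);B=np.apply_along_axis(w2b,2,W)
m=(abs(B[...,2]-.101)<.006)&(abs(B[...,0])<.04)&(B[...,1]<-.045);t=B[m]
print("top",len(t),np.median(t,0),t.min(0),t.max(0),cv2.minAreaRect((t[:,:2]*1000).astype(np.float32)))
m=(abs(B[...,2]-.09)<.002)&(abs(B[...,0])<.05)&(B[...,1]>-.053)&(B[...,1]<-.02);print("lip y at z.09",m.sum(),np.median(B[m][:,1]) if m.any() else 0)
m=(abs(B[...,2]-.11)<.003)&(abs(B[...,0])<.058)&(B[...,1]<-.07);print("rim y", np.percentile(B[m][:,1],[3,50,97]))
np.savez("w6b.npz",B=B)
m=(B[...,0]>.07)&(B[...,2]>.12);q=B[m];print("lid ang",len(q),np.degrees(np.median(np.arctan2(q[:,2]-.11,q[:,0]-.066))),q.max(0))
c=camera("scene");np.savez("sc6.npz",**c);zoom(c,(210,150,430,300),3.5,"pics/sc6.png")
E
```

```text
[ 0.5018323  -0.2366892   0.24653993] [-0.00294274 -0.06465828  0.24653993] 0.06408976262138057 [-0.14486979  0.3459354   0.07550204]
top 3160 [-0.00186581 -0.06952464  0.10158066] [-0.03998986 -0.0833187   0.09500072] [ 0.03999962 -0.05424387  0.10698724] ((0.033405303955078125, -68.75748443603516), (28.988235473632812, 79.98939514160156), 89.8833236694336)
lip y at z.09 454 -0.035428508808021765
rim y [-0.08829106 -0.08490312 -0.0823711 ]
lid ang 64712 68.25519366606474 [0.12359216 0.07102874 0.23560574]
```

View pics/w6.png

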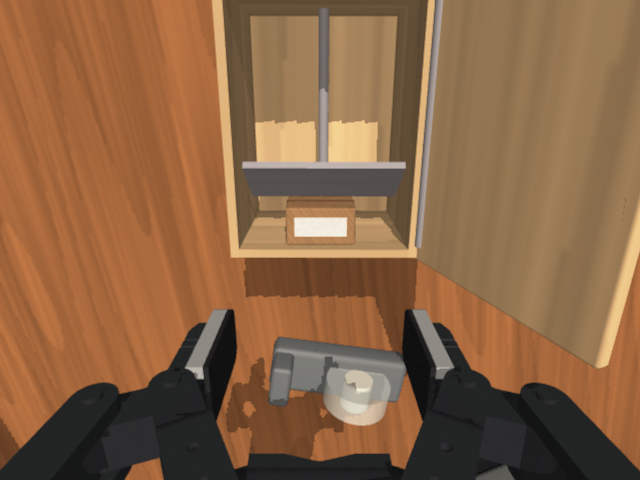

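View pics/sc6.png

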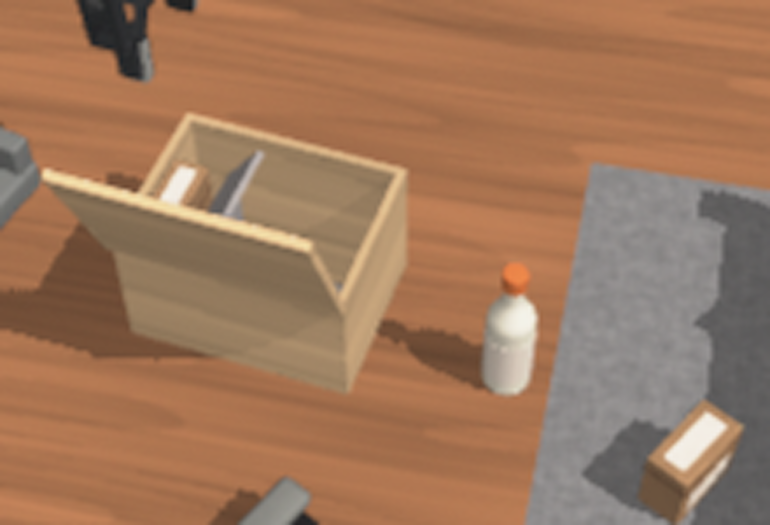

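The case stands upright against the fixed end. Its top is at (320,225) in the wrist picture, at z 0.1015 and y about -0.068 in the box frame, and the follower is behind it. Next I close the fingers, rise, turn a quarter and go behind the lid.

Request:
send_rows --increments '[[[0,0,-0.6,0,0,-0.9],[0,0,-0.6,0,0,-0.9],[0,0,-0.5,0,0,-0.9],[0,0,0,0,0,-0.9],[0,0,0,0,0,-0.9],[0,0,0,0,0,-0.9],[0,0,0,0,0,-0.9],[0,0,0,0,0,-0.9]]]' --grip 1

```text
clock: 11.48
eef_pos: [0.5018, -0.2366, 0.3304]
tool_rot: [0.215, 0.977, 0.0, -0.001]
ft_force: [0.5, 0.7, -0.8]
grip_width: -0.0001
```

```bash
python3 - <<'E'
from look import *
o=get_obs();print(o["eef_pos"],w2b(o["eef_pos"]),o["joint_pos"].round(2),o["grip_width"])
plan(o,b2w([.155,0,.33]),down(82.85))
E
```

```text
[ 0.50178764 -0.23664763  0.33039561] [-0.00299222 -0.06462258  0.33039561] [-0.44  0.34  0.38  1.61  0.   -0.01] -6.459986825555527e-05
n 4 shift(50mm) [-0.716  0.47   0.001] turn(10deg) [ 0.001 -0.004 -0.442] total shift [-2.618e+00  2.192e+00  1.000e-03] turn [ 0.003 -0.016 -1.769]
```

Request:
send_rows --increments '[[[-0.72,0.47,0,0,0,-0.44],[-0.72,0.47,0,0,0,-0.44],[-0.72,0.47,0,0,0,-0.44],[-0.72,0.47,0,0,0,-0.44],[0,0,0,0,0,0],[0,0,0,0,0,0]]]'

```text
clock: 12.22
eef_pos: [0.6676, -0.1937, 0.3301]
tool_rot: [0.066, 0.998, 0.0, -0.002]
ft_force: [-0.8, -0.3, 0.4]
grip_width: -0.0
```

```bash
python3 - <<'E'
from look import *
o=get_obs();c=camera("wrist");T=wristT(o,c)
print(o["eef_pos"],w2b(o["eef_pos"]),o["tool_rot"],o["joint_pos"].round(2))
cv2.imwrite("pics/w7.png",c["color"][:,:,::-1]);np.savez("w7.npz",**c,pose=T)
B=np.apply_along_axis(w2b,2,cloud(c,T))
m=(B[...,0]>.08)&(B[...,0]<.14)&(B[...,2]>.15)&(B[...,2]<.26)&(abs(B[...,1])<.1);q=B[m];print("lid",len(q),q.min(0),q.max(0))
e=q[q[:,2]>.225];print("edge",e.min(0),e.max(0),np.median(e,0))
c=camera("side");cv2.imwrite("pics/s7.png",c["color"][:,:,::-1])
E
```

```text
[ 0.66756271 -0.19370216  0.3300807 ] [ 0.15614842 -0.00137748  0.3300807 ] [ 6.58673289e-02  9.97827076e-01  1.47773410e-04 -1.61213725e-03] [-0.28  0.71  0.98  1.84 -0.   -0.15]
lid 21980 [ 0.08137344 -0.09022678  0.15000828] [0.12271092 0.0894094  0.23634681]
edge [ 0.11104975 -0.08992922  0.2250022 ] [0.12271092 0.08936765 0.23634681] [ 1.16121901e-01 -1.49129492e-04  2.32675484e-01]
```

View pics/w7.png

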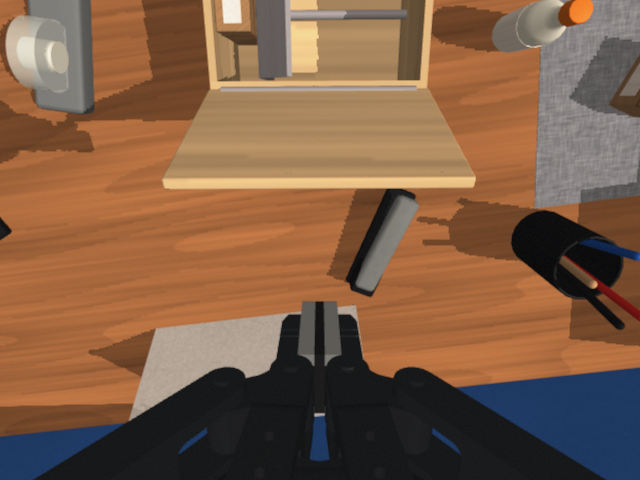

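View pics/s7.png

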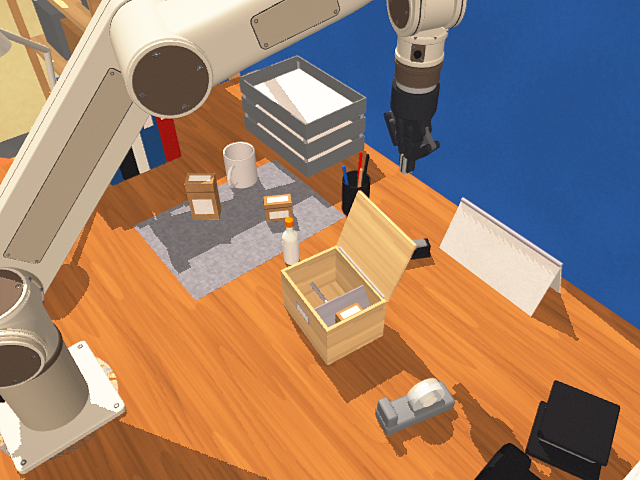

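```bash
python3 - <<'E'
from look import *
B=np.apply_along_axis(w2b,2,cloud(dict(np.load("sc6.npz"))))
m=(B[...,0]>.12)&(B[...,0]<.25)&(abs(B[...,1])<.12)&(B[...,2]>.015);m[:, :]&=True
q=B[m]
for x in np.arange(.12,.25,.02):
    s=q[(q[:,0]>=x)&(q[:,0]<x+.02)]
    if len(s): print(x.round(2),len(s),"zmax",s[:,2].max().round(3),"y",s[:,1].min().round(3),s[:,1].max().round(3))
plan(get_obs(),b2w([.15,0,.21]),down(82.85),1)
E
```

```text
0.12 216 zmax 0.237 y -0.089 0.089
0.16 14 zmax 0.052 y 0.081 0.099
0.18 96 zmax 0.053 y 0.071 0.103
0.2 98 zmax 0.051 y 0.064 0.097
0.22 107 zmax 0.046 y 0.056 0.089
0.24 50 zmax 0.045 y 0.053 0.081
n 1 shift(50mm) [0.113 0.039 2.449] turn(10deg) [-0.001 -0.    -0.046] total shift [0.113 0.039 2.449] turn [-0.001 -0.    -0.046]
```

Request:
send_rows --increments '[[[0.06,0.04,0.5,0,0,0],[0,0,0.55,0,0,0],[0,0,0.55,0,0,0],[0,0,0.5,0,0,0],[0,0,0.35,0,0,0],[0,0,0,0,0,0],[0,0,0,0,0,0]]]'

```text
clock: 13.2
eef_pos: [0.6651, -0.1919, 0.2115]
tool_rot: [0.066, 0.998, -0.0, 0.001]
ft_force: [-0.1, -0.2, 0.4]
grip_width: -0.0003
```

```bash
cat > arc.py <<'E'
from look import *
def tcp(th,r=.105,f=.011):
    th=np.radians(th); d=np.array([-np.cos(th),np.sin(th)]);n=np.array([np.sin(th),np.cos(th)])
    H=np.array([.066,.110])
    if th>np.pi/2:
        k=H+.132*d+.008*n; return np.array([k[0]+f,.223])
    return H+r*d+.008*n+[f,.008]
if __name__=="__main__":
    o=get_obs();b=w2b(o["eef_pos"]);print(b,o["ft_force"])
    prev=None
    for th in [114,105,97,90,82,74,66,58,50,42,34,26,18,10,4,0]:
        p=tcp(th)
        if prev is not None: print(th,p.round(4),"row x %.2f z %.2f"%(-(p[0]-prev[0])/.05,-(p[1]-prev[1])/.05))
        else: print(th,p.round(4))
        prev=p
E
python3 arc.py
```

```text
[1.53524238e-01 1.19711544e-04 2.11466287e-01] [-0.07001338 -0.17527418  0.36753401]
114 [0.138 0.223]
105 [0.1189 0.223 ] row x 0.38 z -0.00
97 [0.101 0.223] row x 0.36 z -0.00
90 [0.085 0.223] row x 0.32 z -0.00
82 [0.0703 0.2231] row x 0.29 z -0.00
74 [0.0557 0.2211] row x 0.29 z 0.04
66 [0.0416 0.2172] row x 0.28 z 0.08
58 [0.0281 0.2113] row x 0.27 z 0.12
50 [0.0156 0.2036] row x 0.25 z 0.15
42 [0.0043 0.1942] row x 0.23 z 0.19
34 [-0.0056  0.1833] row x 0.20 z 0.22
26 [-0.0139  0.1712] row x 0.17 z 0.24
18 [-0.0204  0.1581] row x 0.13 z 0.26
10 [-0.025   0.1441] row x 0.09 z 0.28
4 [-0.0272  0.1333] row x 0.04 z 0.22
0 [-0.028  0.126] row x 0.02 z 0.15
```

Request:
send_rows --increments '[[[0.2,0,-0.03,0,0,0],[0.17,0,-0.03,0,0,0],[0.17,0,-0.03,0,0,0],[0.17,0,-0.03,0,0,0],[0.17,0,-0.03,0,0,0],[0.17,0,-0.03,0,0,0],[0.17,0,-0.03,0,0,0],[0.15,0,-0.02,0,0,0]]]'

```text
clock: 14.2
eef_pos: [0.5964, -0.1822, 0.2204]
tool_rot: [0.066, 0.998, 0.0, -0.001]
ft_force: [1.6, -1.0, -1.9]
grip_width: 0.0
```

```bash
python3 - <<'E'
from arc import *
o=get_obs();c=camera("wrist");T=wristT(o,c);print(w2b(o["eef_pos"]),o["ft_force"])
cv2.imwrite("pics/w8.png",c["color"][:,:,::-1])
c=camera("side");zoom(c,(230,100,450,370),2.2,"pics/s8.png")
B=np.apply_along_axis(w2b,2,cloud(c));m=(abs(B[...,1])<.085)&(B[...,0]>.0)&(B[...,0]<.12)&(B[...,2]>.13)&(B[...,2]<.2);
q=B[m]; print(len(q)); a=np.degrees(np.arctan2(q[:,2]-.11,-(q[:,0]-.066)));print("lid deg",np.percentile(a,[10,50,90]))
E
```

```text
[0.08412696 0.00116528 0.22039343] [ 1.61495231 -0.98976155 -1.89771884]
1286
lid deg [88.64238464 89.71873508 91.39064082]
```

View pics/w8.png

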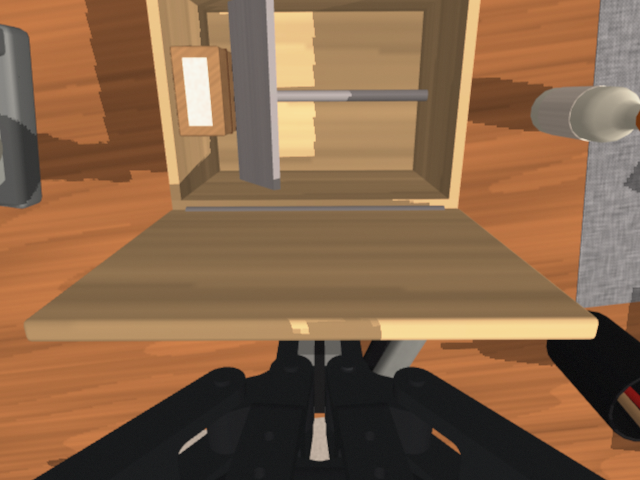

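View pics/s8.png

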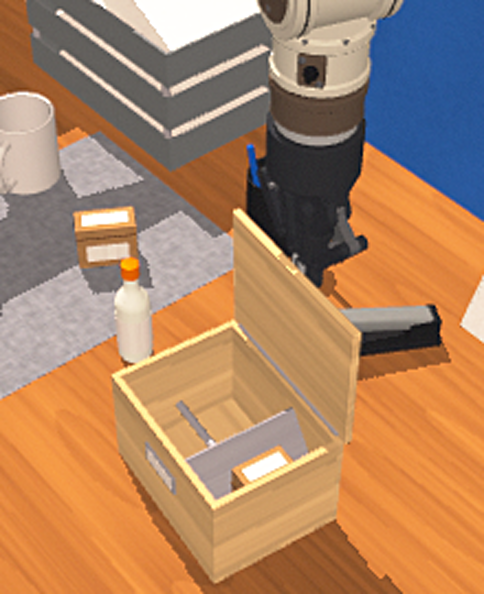

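The lid is now upright (about 90°) and matches my hinge model; the wrist picture shows its free edge at v≈330. I'll follow the arc down.

Request:
send_rows --increments '[[[0.15,0,0,0,0,0],[0.15,0,0,0,0,0],[0.15,0,0.02,0,0,0],[0.15,0,0.02,0,0,0],[0.14,0,0.04,0,0,0],[0.14,0,0.04,0,0,0],[0.13,0,0.06,0,0,0],[0.13,0,0.06,0,0,0]]]'

```text
clock: 15.3
eef_pos: [0.5404, -0.1748, 0.2088]
tool_rot: [0.066, 0.998, -0.0, 0.0]
ft_force: [1.4, -0.8, 0.6]
grip_width: 0.0003
```

Request:
send_rows --increments '[[[0.12,0,0.08,0,0,0],[0.12,0,0.08,0,0,0],[0.11,0,0.1,0,0,0],[0.11,0,0.1,0,0,0],[0.1,0,0.11,0,0,0],[0.1,0,0.11,0,0,0],[0.08,0,0.12,0,0,0],[0.08,0,0.12,0,0,0]]]'

```text
clock: 16.3
eef_pos: [0.5, -0.1694, 0.1673]
tool_rot: [0.066, 0.998, -0.0, -0.0]
ft_force: [1.3, -0.6, -0.0]
grip_width: -0.0002
```

```bash
python3 - <<'E'
from arc import *
o=get_obs();b=w2b(o["eef_pos"]);print(b,o["ft_force"])
for t in (34,30,26,22,18): print(t,tcp(t))
c=camera("side");zoom(c,(230,100,450,370),2.2,"pics/s9.png")
E
```

```text
[-0.0131739   0.00183967  0.1673402 ] [ 1.33368244 -0.64910757 -0.04541316]
34 [-0.0055754   0.18334756]
30 [-0.00993267  0.1774282 ]
26 [-0.01386641  0.17121932]
22 [-0.01735745  0.16475116]
18 [-0.0203888   0.15805524]
```

View pics/s9.png

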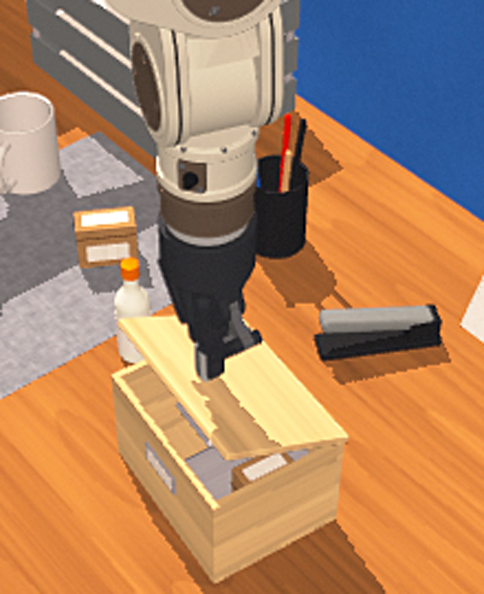

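Request:
send_rows --increments '[[[0.07,0,0.12,0,0,0],[0.06,0,0.12,0,0,0],[0.05,0,0.12,0,0,0],[0.05,0,0.12,0,0,0],[0.03,0,0.12,0,0,0],[0.02,0,0.1,0,0,0],[0.02,0,0.07,0,0,0],[0,0,0,0,0,0]]]'

```text
clock: 17.35
eef_pos: [0.4848, -0.1673, 0.1288]
tool_rot: [0.066, 0.998, 0.0, -0.001]
ft_force: [-0.2, 0.1, -0.7]
grip_width: -0.0001
```

Request:
send_rows --increments '[[[0,0,0.04,0,0,0],[0,0,0.03,0,0,0],[0,0,0.02,0,0,0],[0,0,0,0,0,0]]]'

```text
clock: 17.85
eef_pos: [0.4852, -0.1674, 0.126]
tool_rot: [0.066, 0.998, -0.0, 0.0]
ft_force: [-4.5, 1.0, 7.9]
grip_width: 0.0004
```

Request:
send_rows --increments '[[[0,0,0.02,0,0,0],[0,0,0,0,0,0]]]'

```text
clock: 18.1
eef_pos: [0.4852, -0.1675, 0.1259]
tool_rot: [0.066, 0.998, -0.0, 0.001]
ft_force: [-5.0, 1.9, 12.7]
grip_width: 0.0001
```

Request:
send_rows --increments '[[[0,0,-0.3,0,0,0],[0,0,-0.6,0,0,0],[0,0,-0.7,0,0,0],[-0.2,0,-0.6,0,0,0],[0,0,-0.3,0,0,0],[0,0,0,0,0,0],[0,0,0,0,0,0]]]'

```text
clock: 18.98
eef_pos: [0.4944, -0.1685, 0.2475]
tool_rot: [0.066, 0.998, 0.0, -0.001]
ft_force: [-0.4, 0.5, -0.9]
grip_width: 0.0005
```

```bash
python3 - <<'E'
from arc import *
o=get_obs();c=camera("wrist");T=wristT(o,c);print(w2b(o["eef_pos"]),o["ft_force"])
cv2.imwrite("pics/w10.png",c["color"][:,:,::-1])
def fit(B):
    m=(abs(B[...,1])<.075)&(B[...,0]>-.055)&(B[...,0]<.055)&(B[...,2]>.10)&(B[...,2]<.14);q=B[m]
    A=np.c_[q[:,0],q[:,1],np.ones(len(q))];k=np.linalg.lstsq(A,q[:,2],rcond=None)[0];print("plane",len(q),k)
fit(np.apply_along_axis(w2b,2,cloud(c,T)))
for n in("side","scene"):
    c=camera(n);cv2.imwrite(f"pics/{n}10.png",c["color"][:,:,::-1]); zoom(c,(250,180,450,370),4,"pics/s10.png") if n=="side" else 0
    fit(np.apply_along_axis(w2b,2,cloud(c)))
E
```

```text
[-0.01885211  0.00205953  0.24745187] [-0.40331355  0.52180084 -0.9245814 ]
plane 31230 [-0.00081969  0.00021524  0.11840584]
plane 3339 [ 0.00170072 -0.00024217  0.11880495]
plane 1964 [0.00173674 0.00105376 0.11664306]
```

View pics/side10.png

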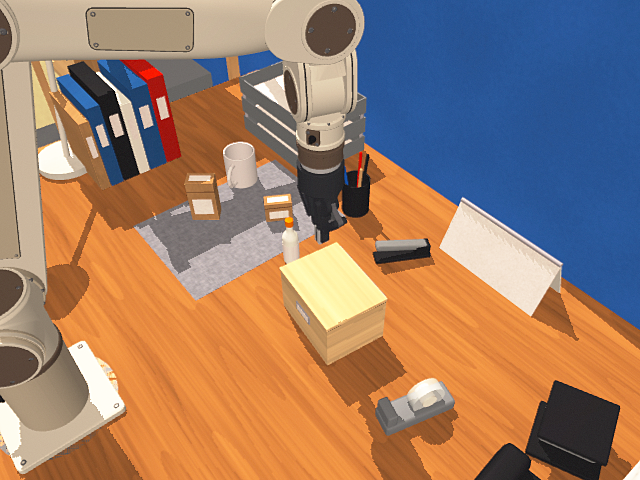

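View pics/scene10.png

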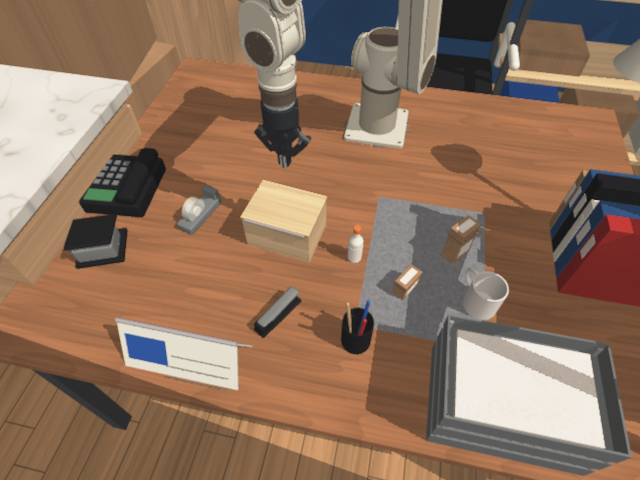

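The lid is level: all three cameras give a slope under 0.002 rad, with its top at z of about 0.118 m. The other objects stand at the same pixels as before, and the arm is clear. I'll hand in.

```bash
python3 -c "
from workcell import *
print(job_done())"
```

```text
the job is handed in; nothing more can be done
None
```

The middle case is filed against the fixed end of the box, and the lid is shut. I handed the job in at about 19 s of the 61 s allowed; it reports no verdict.

- **Filing the case:** I gripped it across its 50 mm side and lowered it into the mouth, where the lip pushed the follower back. I felt it reach the floor and opened the jaws partway. With the lid still open, its top measured z ≈ 0.1015 m (0.101 expected) and y ≈ -0.068 m in the box frame, with the follower behind it.
- **Closing the lid:** I pushed it up from behind with closed fingers and guided it down at about 0.5–0.7 rad/s. I pressed it onto the rim with about 13 N, then backed the arm off to about 0.12 m above the lid.
- **Last checks:** The lid is level within 0.002 rad in all three cameras. Everything else looks unmoved in the pictures, and the wrist force is under about 1 N.

**Limits and disagreements:**
- I could not see the case with the lid shut, so its final position rests on the check just before closing. I did not measure the follower's travel in mm.
- The side camera read y about 4 mm lower than the scene camera. I went by the wrist camera, which agreed with the scene camera to within 2 mm.

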